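Seat a glaze test tile in the inspection stand and switch its lamp on

TASK

Pick the cream-glazed test tile out of the three tiles and seat it gently in the blue-walled pocket of the sloped inspection stand: glazed face up, long side running up the slope (either end may be uppermost), flat on the pocket floor and square between the walls; then let go of it. After that, switch on the stand's lamp by pushing the yellow ridge of its slide switch up the slope until it clicks over to the upper end. Leave the other two tiles and the rust-brown jar where they are.

Things in the scene. Friction and masses are not known exactly. Their poses are not given: they have to be found in the camera images.
- cream_tile: Test tile of bare pink-tan clay with a cream-white glazed patch on its upper face, 74 x 50 x 9 mm, about 0.05 kg, lying flat on the bench, glaze up. Origin: centre of its underside. x runs along the 74 mm length, y along the 50 mm width, z out of the glazed face. It can be gripped across the 50 mm width. The three tiles lie in any order.
- green_tile: Bystander: test tile with a grey-green glazed patch, 78 x 56 x 9 mm, does not fit the pocket. Origin: centre of its underside. x along its length.
- brown_tile: Bystander: test tile with a dark brown glazed patch, 78 x 57 x 9 mm, does not fit the pocket. Origin: centre of its underside. x along its length.
- rust_jar: Bystander: rust-brown round jar with a grey lid, 60 mm across, 70 mm high, loose, standing on the bench to the left of the stand. Origin: centre of its underside.
- stand: The inspection stand: a heavy dark wedge that does not move, with a white deck, 146 mm long up the slope and 196 mm wide, sloping 30 degrees up away from the robot. Origin: on the bench, 52 mm straight below the pocket floor's centre; x away from the robot, z up.
- pocket (a point): Centre of the pocket floor. Axes: x up the slope, y left along the deck, z square out of it. The floor is a grey pad 74 (x) x 36 (y) mm, 6 mm above the deck. Blue walls round it, 6 mm thick, inner faces 77 (x) and 53 (y) mm apart, rise 7 mm above the pad, the top 3 mm a 45 degree lead-in. The seated tile's origin is here, its x along this x.
- finger_gap (a point): Middle of the gap in the pocket's +y wall, 29.5 mm from the pocket's centre, level with the pocket floor (axes as pocket). In the +y and the -y wall alike, the middle 44 mm (x from -22 to +22 mm) is left out, as room for fingers down to the deck, 6 mm below the floor.
- lamp_bar (a point): Centre of the top of the aluminium lamp bar across the deck above the pocket (axes as pocket): 18 mm (x) x 120 mm (y), its top 28 mm above the pocket floor's plane, 75 mm up the slope from the pocket's centre. Fixed.
- switch_ridge (a point): Centre of the top of the slide switch's yellow ridge (axes as pocket). The ridge is 5 mm thick (x), 20 mm wide (y), 10 mm high over a flat black bezel, 76 (x) x 36 (y) mm, clear for 30 mm on both sides of it; bezel top 4 mm below the pocket floor's plane. Off, the ridge is at pocket x = -5, y = +88 mm; it slides 10 mm to +x, up the slope.
- lamp_switch (a joint): Travel of the slide switch in m: 0 = off (lower end, where it starts), 0.010 = on (upper end). A detent resists with about 3.5 N at the start, less towards the middle (0.005); past the middle it snaps on to the upper end by itself and stays there.

How it is judged (in metres and radians):
On the way, in this order (a step that is already met when the one before it is completed fails the run):
1. the cream tile lies seated in the pocket, let go of, while the switch is still off (x of cream_tile in the frame of pocket between -0.003 and 0.003 m and y of cream_tile in the frame of pocket between -0.003 and 0.003 m and z of cream_tile in the frame of pocket between -0.002 and 0.0015 m and angle between the z axis of cream_tile and the z axis of pocket, either way round below 0.04 rad and angle between the x axis of cream_tile and the x axis of pocket, either way round below 0.08 rad and angle between cream_tile's own z axis and vertical below 0.8 rad and contact force between the fingers and cream_tile below 0.1 N and value of joint lamp_switch below 0.003 m), for 0.2 s.
2. the switch is pushed over to its upper end (value of joint lamp_switch above 0.008 m), for 0.2 s.
At the end, for the whole second after the job is handed in: The cream tile rests, glaze up and at rest (under 0.02 m/s), in the pocket: its origin within 3 mm of the pocket centre in x and y and no more than 1.5 mm above the floor, flat within 0.04 rad and square within 0.08 rad; nothing holds it; the switch is on (above 0.008 m) (x of cream_tile in the frame of pocket between -0.003 and 0.003 m and y of cream_tile in the frame of pocket between -0.003 and 0.003 m and z of cream_tile in the frame of pocket between -0.002 and 0.0015 m and angle between the z axis of cream_tile and the z axis of pocket, either way round below 0.04 rad and angle between the x axis of cream_tile and the x axis of pocket, either way round below 0.08 rad and angle between cream_tile's own z axis and vertical below 0.8 rad and contact force between the fingers and cream_tile below 0.1 N and value of joint lamp_switch above 0.008 m and linear speed of cream_tile below 0.02 m/s); the robot touches nothing.
It fails at once if the tile is knocked or pressed against the stand with more than 60 N (contact force between cream_tile and stand above 60 N).
It fails at once if the green tile is moved more than 20 mm (distance of green_tile from where it was at the start of the episode above 0.02 m).
It fails at once if the brown tile is moved more than 20 mm (distance of brown_tile from where it was at the start of the episode above 0.02 m).
It fails at once if the rust-brown jar is moved more than 20 mm (distance of rust_jar from where it was at the start of the episode above 0.02 m).
It fails at once if the rust-brown jar is tipped more than 0.3 rad (angle between rust_jar's own z axis and vertical above 0.3 rad).
It also fails if it takes over 58 s, if anything falls off the work surface, if the arm or the gripper's body presses on something with over 40 N, if the wrist force passes 120 N, or if a joint passes its speed limit or range.

ROBOT

A 6-joint arm with a two-finger parallel gripper is mounted at the origin on a cart in front of the work surface, level with it; the furniture and walls round the work are solid. World frame = base frame: x ahead of the robot, y to its left, z up, the work surface at z = 0. Lengths are in mm, angles in rad, forces in N, time in s.
With the tool pointing down it reaches from about 300 to 825 mm from the base axis. Payload 5.4 kg.
Tool frame: the origin (TCP) lies at the very end of the fingers, on their centre line; the grasp point (between the pads) lies 19 mm behind it; z points along the fingers, y is the line along which they close (so a half turn about z gives the same grasp; the last joint's range is limited). The gripper opens to 92 mm and grips with 3 to 60 N. Pads are 20 mm wide; open, the fingers measure 128 mm over their backs; the gripper's body (75 mm by 189 mm) begins 69 mm behind the grasp point.
Start: joints at [-1.443, 0.158, 1.597, -0, 1.386, -0.21], TCP at [190.538, -542.495, 214.601] pointing down, gripper open.
Joint ranges: [-2.91, 2.91], [-0.94, 2.29], [0.18, 2.7], [-1.29, 4.43], [0.17, 2.64], [-3, 3]. Speed limits (rad/s): [2.57, 2.57, 3.14, 3.14, 3.14, 3.14].

INTERFACE

Orientations are given as a unit quaternion [x, y, z, w].
In Python, from bench import robot, cams, models gives the robot as it stands. The module is installed in compiled form; this text tells all that it offers.
- The arm moves only by the tool move_arm, never from a script. Its argument "series" is a list of rows, each a list of 5 numbers: the closure, from 0 (fully open) to 1 (shut), then the shift along the world's x, y, z normalised to -1 to 1, where 1 is 0.04 m, then the turn about the world's z normalised to -1 to 1, where 1 is 0.12 rad. In form: [[jaw, x, y, z, spin], ...]. A call has exactly 10 rows; each row shifts and turns the commanded pose from where the row before left it; what a row does not reach is not made up. A row lasts 1/12 s, in which the tool goes at most 41.7 mm and 7.16 degrees, less where a joint would pass 70% of its speed; a pose out of reach is approached as far as the arm can. A call with a number of a shift or a turn outside -1 to 1 is refused whole. A call with a gripper value outside its range is refused whole. The fingers move at their own pace and stop on an object; the grip force is fixed at half the most. Time passes only in rows, so rows that do not move let the fingers close, or fill a call up. It gives the time, the measured TCP pose, the force, the opening and the grip force at its end, in the units of the state.
- robot.get_obs(): the state, without advancing time (a new reading comes with each control period).
- cams.snapshot(name): name is "scene" or "side" or "wrist"; returns a dict with "color" (420x560x3 uint8, blue, green, red), "range_z" (420x560 float32, mm along the optical axis (not along the pixel's ray), 0 where there is no reading), "fx", "fy", "cx", "cy" (pixels), "world_to_cam" (4x4, takes a point from world to camera coordinates); the wrist camera has in their place "tool_from_camera" (4x4, takes a point from camera to tool coordinates, whose origin is the TCP and whose axes are the flange's). Camera axes: x right, y down, z forward; pixel columns grow to the right and rows downward; lengths in mm; the calibration is good to about 2 mm. A picture is of the moment at which its call begins: read the wrist's pose just before it.
- robot.close_job(): hands the job in; it is judged then, once.
Trained networks look in a picture, given as the dict that the camera call returned (one of the last four; its "shot" number tells which), for a name from the list of things; names that differ only in an ending like _2 or _b are one class to them, and where a whole thing is asked for, a point or a joint stands for the part that bears it (a point fixed in the world has none). Each returns a list of dicts, best first, with "score" (0 to 1); they miss things now and then, are a little off and sometimes report something else, mostly with a low value. They report only what shows in the picture. A call takes as long as a camera call.
- models.search_frame(thing, picture): "at" ([x, y, z] in mm, in the coordinates of the camera as it stood for that picture, good to about 4 mm: the middle of the surface that is visible of it).
- models.tip_of(thing, picture): "at" ([x, y, z] in mm, in the coordinates of the camera as it stood for that picture, good to about 4 mm: a listed point, or the origin of a listed thing).
The state is a dict: "clock": time; "joint_pos": joint angles; "joint_vel": joint speeds; "joint_efforts": joint torques, N m; "tcp_pos": TCP position; "orientation": TCP orientation; "contact_force": force on the tool from outside, world axes, zero at the start; "ft_torque": the same for the moment, N m; "grip_width": finger opening in mm; "grip_force": force on a finger pad.
Only numpy, scipy, OpenCV 4.12 (cv2) and the standard library are available. Lean on these libraries where they do the work, as an engineer would, in place of code of your own. Each camera call takes 0.05 s, during which the arm holds its last target. There are 200 camera calls.

## Working session

There is one attempt and no reset: what is moved stays moved. The work goes in short steps, Python scripts to look and compute and a tool call to move; the robot and the scene stay as the last step left them, time stands still between calls to the robot, and variables do not carry over. Pictures are saved under pics/ and viewed, at most 13 in all, crops included, and the job is handed in when it is done.

Besides the shell and the picture viewer there is one more tool, called after "Call:" in YAML: its name, and indented under it one key for each argument. move_arm: Moves the arm, as the interface text tells. Its arguments: {"type":"object","properties":{"series":{"type":"array"}},"required":["series"]}

```bash
mkdir -p pics; cat > h.py <<'E'
import numpy as np, cv2
from scipy.spatial.transform import Rotation as R
from bench import robot, cams, models
def tool():
    o=robot.get_obs(); T=np.eye(4); T[:3,:3]=R.from_quat(o['orientation']).as_matrix(); T[:3,3]=o['tcp_pos']; return T
def shot(n):
    T=tool(); p=cams.snapshot(n)
    p['c2w']=T@np.array(p['tool_from_camera']) if n=='wrist' else np.linalg.inv(p['world_to_cam'])
    return p
def w(p,at): return (p['c2w']@np.append(at,1))[:3]
def px(p,u,v):
    z=p['range_z'][int(v),int(u)]; return w(p,[(u-p['cx'])/p['fx']*z,(v-p['cy'])/p['fy']*z,z])
def cloud(p):
    z=p['range_z']; v,u=np.indices(z.shape)
    c=np.stack([(u-p['cx'])/p['fx']*z,(v-p['cy'])/p['fy']*z,z],-1)
    return c@p['c2w'][:3,:3].T+p['c2w'][:3,3]
E
python3 - <<'E'
from h import *
np.set_printoptions(precision=1,suppress=True)
o=robot.get_obs(); print(o)
ims=[]
for n in ['scene','side']:
    p=shot(n); ims.append(p['color'])
    for t in ['cream_tile','green_tile','brown_tile','rust_jar','stand','pocket','finger_gap','lamp_bar','switch_ridge']:
        r=models.tip_of(t,p)
        print(n,t,[(round(d['score'],2),w(p,d['at'])) for d in r[:2]])
    cv2.imwrite(f'pics/{n}1.png',p['color'])
E
```

```text
{'clock': 0.0, 'joint_pos': array([-1.4,  0.2,  1.6,  0. ,  1.4, -0.2]), 'joint_vel': array([ 0.,  0., -0.,  0.,  0.,  0.]), 'joint_efforts': array([ -0. , -38.6, -32.2,   0.1,   0. ,  -0. ]), 'tcp_pos': array([ 190.5, -541.9,  213.6]), 'orientation': array([ 1. ,  0.2,  0. , -0. ]), 'contact_force': array([0.1, 0.2, 0.1]), 'ft_torque': array([0., 0., 0.]), 'grip_force': 0.0, 'grip_width': 91.62844917245624}
scene cream_tile []
scene green_tile [(0.85, array([475.5, -64.8,  -4.4]))]
scene brown_tile []
scene rust_jar [(0.79, array([498.7, 437.7,  -1. ]))]
scene stand [(0.87, array([526.5, 191.1,  -0.1])), (0.49, array([579.7, 180.3, 115.9]))]
scene pocket [(0.77, array([523.8, 190.4,  51.2])), (0.55, array([499.2, 439.2,  -0.9]))]
scene finger_gap [(0.85, array([539.7, 219.5,  51.9]))]
scene lamp_bar [(0.57, array([583.9, 182.4, 115.3])), (0.39, array([477.5, -67.1,  -4.1]))]
scene switch_ridge [(0.62, array([535.9, 279.3,  57.3]))]
side cream_tile [(0.79, array([ 495.6, -324.4,    3.5])), (0.31, array([497.6, 438.5,   1.7]))]
side green_tile [(0.73, array([539.7, 282.8,  55.1])), (0.59, array([477.7, -67.5,  -2.7]))]
side brown_tile [(0.87, array([ 490.4, -194.6,    2.4])), (0.18, array([579. , 183.2, 113.4]))]
side rust_jar [(0.55, array([496.3, 443.8,   1.5]))]
side stand [(0.86, array([533.2, 190.2,   0. ]))]
side pocket [(0.77, array([530.8, 191.7,  56.2])), (0.74, array([539.8, 284. ,  55.9]))]
side finger_gap [(0.58, array([539.4, 224.2,  53.3]))]
side lamp_bar [(0.87, array([576.6, 185.6, 112.5]))]
side switch_ridge [(0.65, array([ 489.7, -199.1,   -2.9])), (0.56, array([542. , 281.7,  58.2]))]
```

View pics/scene1.png

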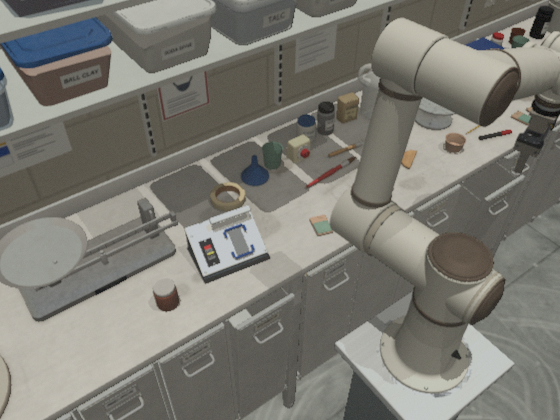

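View pics/side1.png

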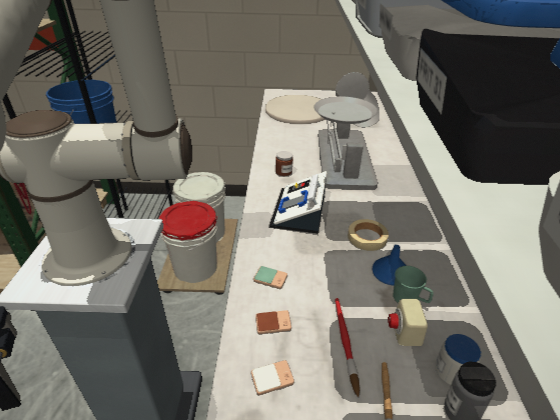

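Call:
move_arm:
  series:
    - [0, 0.74, 0.54, 0, 0]
    - [0, 0.74, 0.54, 0, 0]
    - [0, 0.74, 0.54, 0, 0]
    - [0, 0.74, 0.54, 0, 0]
    - [0, 0.74, 0.54, 0, 0]
    - [0, 0.74, 0.54, 0, 0]
    - [0, 0.74, 0.54, 0, 0]
    - [0, 0.74, 0.54, 0, 0]
    - [0, 0.74, 0.54, 0, 0]
    - [0, 0.74, 0.54, 0, 0]

```text
clock: 1.83
tcp_pos: [487.8, -325.2, 214.8]
orientation: [0.986, 0.168, 0.0, 0.0]
contact_force: [0.6, -0.2, -0.1]
grip_width: 91.7
grip_force: 0.0
```

```bash
python3 - <<'E'
from h import *
np.set_printoptions(precision=3,suppress=True)
o=robot.get_obs(); print(o['tcp_pos'],o['joint_pos'],o['clock']); T=tool(); print(T[:3,:3])
p=shot('wrist'); print(np.array(p['tool_from_camera']))
cv2.imwrite('pics/w1.png',p['color']); np.savez('w1.npz',**{k:v for k,v in p.items()})
for t in ['cream_tile','brown_tile']:
    print(t,[(d['score'],w(p,d['at'])) for d in models.tip_of(t,p)[:2]])
C=cloud(p); m=(C[...,2]>4)&(C[...,2]<16)&(p['range_z']>0)
n,l,s,c=cv2.connectedComponentsWithStats(m.astype(np.uint8))
for i in range(1,n):
    if s[i,4]>800:
        q=C[l==i]; r=cv2.minAreaRect(q[:,:2].astype(np.float32)); print(s[i],c[i],r,np.median(q[:,2]))
E
```

```text
[ 487.846 -325.187  214.757] [-0.794  0.187  1.564 -0.     1.39   0.439] 1.8333
[[ 0.943  0.331  0.   ]
 [ 0.331 -0.943 -0.   ]
 [ 0.     0.    -1.   ]]
[[   0.002   -0.968   -0.253   71.468]
 [   1.       0.002    0.       0.305]
 [   0.      -0.253    0.968 -169.524]
 [   0.       0.       0.       1.   ]]
cream_tile [(0.55, array([ 494.353, -324.623,   -4.672]))]
brown_tile [(0.84, array([ 488.42 , -198.075,    2.337]))]
[ 182    0  192   51 2153] [283.757  23.584] ((645.6848754882812, -262.56884765625), (17.832643508911133, 199.16116333007812), 4.891973495483398) 14.00578660124529
[ 391    0   90   50 1027] [434.149  16.287] ((699.9833984375, -411.9530944824219), (99.75111389160156, 31.2553653717041), 89.30084991455078) 11.68829258509345
[  23   75   73   81 3344] [ 58.66  115.137] ((477.83502197265625, -65.13285827636719), (52.19477081298828, 74.63675689697266), 71.85518646240234) 9.277029935064093
[ 155  109   50   73 3051] [179.059 144.687] ((490.85760498046875, -197.58078002929688), (73.95165252685547, 50.877010345458984), 9.888821601867676) 9.243312243740661
[ 266  147   45   65 2778] [288.571 179.254] ((495.1218566894531, -325.7235412597656), (74.03728485107422, 49.95957565307617), 20.00130271911621) 9.156723812810895
[ 409  167   86   44 2499] [450.975 188.033] ((550.5936279296875, -504.07525634765625), (41.78793716430664, 98.2723388671875), 30.643775939941406) 8.235514067183487
```

View pics/w1.png

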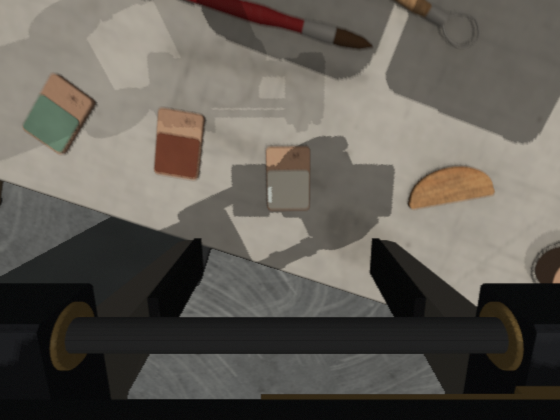

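Call:
move_arm:
  series:
    - [0, 0.06, 0, -0.6, 0.1]
    - [0, 0.06, 0, -0.6, 0]
    - [0, 0.06, -0.01, -0.6, 0]
    - [0, 0, 0, -0.6, 0]
    - [0, 0, 0, -0.6, 0]
    - [0, 0, 0, -0.6, 0]
    - [0, 0, 0, -0.6, 0]
    - [0, 0, 0, -0.6, 0]
    - [0, 0, 0, -0.3, 0]
    - [0, 0, 0, -0.15, 0]

```text
clock: 2.82
tcp_pos: [491.7, -326.6, 2.4]
orientation: [0.985, 0.173, -0.001, -0.002]
contact_force: [0.4, -0.3, -0.5]
grip_width: 91.8
grip_force: 0.0
```

Call:
move_arm:
  series:
    - [0, 0.08, 0.02, -0.02, 0]
    - [0.1, 0, 0, 0, 0]
    - [0.2, 0, 0, 0, 0]
    - [0.3, 0, 0, 0, 0]
    - [0.38, 0, 0, 0, 0]
    - [0.45, 0, 0, 0, 0]
    - [0.6, 0, 0, 0, 0]
    - [0.6, 0, 0, 0, 0]
    - [0.6, 0, 0, 0, 0]
    - [0.6, 0, 0, 0, 0]

```text
clock: 3.65
tcp_pos: [497.1, -326.2, 4.1]
orientation: [0.985, 0.174, 0.0, 0.0]
contact_force: [-1.0, 0.8, 2.9]
grip_width: 49.4
grip_force: 30.0
```

Call:
move_arm:
  series:
    - [0.3, 0, 0, 0, 0]
    - [0.3, 0, 0, 0, 0]
    - [0.3, -0.04, 0.01, -0.06, 0]
    - [0.3, 0, 0, 0, 0]
    - [0.3, 0, 0, 0, 0]
    - [0.4, 0, 0, 0, 0]
    - [0.6, 0, 0, 0, 0]
    - [0.6, 0, 0, 0, 0]
    - [0.6, 0, 0, 0, 0]
    - [0.6, 0, 0, 0, 0]

```text
clock: 4.48
tcp_pos: [495.4, -325.8, 1.4]
orientation: [0.985, 0.174, 0.0, 0.0]
contact_force: [-0.1, -0.3, 0.1]
grip_width: 49.6
grip_force: 30.0
```

Call:
move_arm:
  series:
    - [0.6, 0, 0, 0.5, 0]
    - [0.6, 0, 0, 1, 0]
    - [0.6, 0, 0, 1, 0]
    - [0.6, 0, 0.3, 0.9, 0]
    - [0.6, 0, 0.8, 0.5, -0.4]
    - [0.6, 0, 0.9, 0.4, -0.4]
    - [0.6, 0, 0.9, 0.4, -0.4]
    - [0.6, 0, 0.9, 0.4, -0.4]
    - [0.6, 0, 0.9, 0.4, -0.4]
    - [0.6, 0, 0.9, 0.4, -0.4]

```text
clock: 5.32
tcp_pos: [494.9, -100.0, 238.2]
orientation: [1.0, 0.03, 0.0, -0.0]
contact_force: [0.4, 0.1, -0.3]
grip_width: 49.4
grip_force: 30.0
```

Call:
move_arm:
  series:
    - [0.6, -0.1, 0.9, 0, -0.4]
    - [0.6, -0.1, 0.9, 0, -0.4]
    - [0.6, -0.1, 0.9, 0, -0.4]
    - [0.6, -0.1, 0.9, 0, -0.4]
    - [0.6, -0.15, 0.9, 0, -0.4]
    - [0.6, -0.15, 0.9, 0, 0]
    - [0.6, -0.15, 0.9, 0, 0]
    - [0.6, -0.15, 0.8, 0, 0]
    - [0.6, -0.1, 0.4, 0, 0]
    - [0.6, 0, 0, 0, 0]

```text
clock: 6.15
tcp_pos: [450.1, 201.2, 237.3]
orientation: [0.996, -0.087, -0.0, -0.0]
contact_force: [0.4, -0.3, -0.7]
grip_width: 49.4
grip_force: 30.0
```

```bash
python3 - <<'E'
from h import *
np.set_printoptions(precision=3,suppress=True)
o=robot.get_obs(); print(o['tcp_pos'],o['joint_pos'],o['clock'],np.abs(o['joint_vel']).max(),o['grip_width'])
p=shot('wrist')
cv2.imwrite('pics/w2.png',p['color']); np.savez('w2.npz',**p)
for t in ['stand','pocket','finger_gap','lamp_bar','switch_ridge','cream_tile','rust_jar']:
    print(t,[(d['score'],w(p,d['at'])) for d in models.tip_of(t,p)[:2]])
E
```

```text
[450.113 201.186 237.316] [ 0.174 -0.073  1.791  0.001  1.424  1.918] 6.15 0.07009996237477269 49.42100132957392
stand [(0.72, array([533.507, 191.274,   1.261]))]
pocket [(0.65, array([534.142, 191.689,  52.288]))]
finger_gap [(0.58, array([536.691, 219.364,  50.539])), (0.51, array([474.963, -66.505,  -1.507]))]
lamp_bar [(0.93, array([583.305, 187.307, 114.145])), (0.3, array([450.55 , 203.995, 233.313]))]
switch_ridge [(0.97, array([541.65 , 277.875,  53.529])), (0.27, array([535.998, 195.319,  56.113]))]
cream_tile [(0.88, array([453.076, 202.441, 232.383]))]
rust_jar [(0.64, array([498.917, 435.713,  -2.134]))]
```

View pics/w2.png

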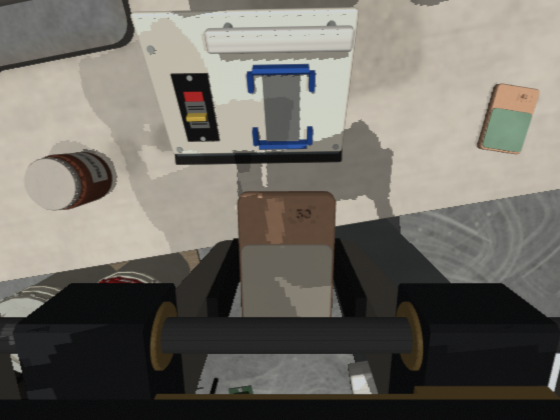

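```bash
python3 - <<'E'
from h import *
np.set_printoptions(precision=3,suppress=True)
p=dict(np.load('w2.npz')); C=cloud(p); im=p['color']
hsv=cv2.cvtColor(im,cv2.COLOR_BGR2HSV)
ok=(p['range_z']>0); roi=np.zeros(ok.shape,bool); roi[50:165,235:330]=1
blue=ok&roi&(hsv[...,0]>100)&(hsv[...,0]<130)&(hsv[...,1]>130)
# deck plane: white deck areas left of pocket
dk=ok.copy(); dk[:]=0; dk[110:145,215:240]=1; dk[60:140,320:345]=1; dk[75:140,150:165]=1; dk&=ok
q=C[dk]; c=q.mean(0); n=np.linalg.svd(q-c)[2][2]; n*=np.sign(n[2]); print('deck n',n,'tilt',np.degrees(np.arccos(n[2])),'yaw',np.degrees(np.arctan2(n[1],n[0]))+180, 'rms',np.std((q-c)@n))
# pocket frame with given tilt 30 and yaw ps
def fr(ps):
    a=np.radians(30); Rz=R.from_euler('z',ps).as_matrix(); return Rz@np.array([[np.cos(a),0,-np.sin(a)],[0,1,0],[np.sin(a),0,np.cos(a)]])
B=C[blue]; print(len(B))
for ps in [np.radians(-10)]:
    F=fr(ps); L=B@F; print('z of blue pts',np.percentile(L[:,2],[5,50,95]), 'deck z',np.median(q@F[:,2]))
    top=L[:,2]>np.percentile(L[:,2],40)
    r=cv2.minAreaRect(L[:,:2].astype(np.float32)); print(r)
    print('ext x',np.percentile(L[:,0],[0.5,99.5]),'y',np.percentile(L[:,1],[0.5,99.5]))
    ang=r[2] if abs(r[2])<45 else r[2]-90
    ps2=ps+np.radians(ang); print('inplane ang',ang)
    dz=np.median(q@F[:,2])
    ctr=np.array([*r[0],dz+6]); print('pocket centre world',F@ctr)
    pad=np.zeros(ok.shape,bool); pad[80:135,268:295]=1; print('pad z',np.median((C[pad&ok]@F)[:,2]),'yellow')
    ye=ok&(hsv[...,0]>18)&(hsv[...,0]<32)&(hsv[...,1]>140); ye[:, :170]=0; ye[:,220:]=0; ye[:90]=0; ye[140:]=0
    Y=C[ye]@F-ctr; print('yellow in pocket frame',np.median(Y,0),Y.min(0),Y.max(0))
T=np.array(p['c2w'])
cr=ok.copy(); cr[:]=0; cr[192:300,238:334]=1
D=C[cr&ok&(abs(C[...,2]-245)<12)]; print(np.median(D[:,2]),cv2.minAreaRect(D[:,:2].astype(np.float32)))
E
```

```text
deck n [-0.55   0.181  0.815] tilt 35.40397295599405 yaw 341.8042291498205 rms 10.31241424286761
1272
z of blue pts [-203.546 -196.034 -193.661] deck z -207.07793613387582
((452.19232177734375, 281.28387451171875), (87.33248901367188, 63.37474060058594), 1.1959755420684814)
ext x [408.951 495.787] y [249.993 313.244]
inplane ang 1.1959755420684814
pocket centre world [533.517 191.55   51.958]
pad z -200.8044124709782 yellow
yellow in pocket frame [-5.983 87.917  5.779] [-14.185  77.712  -3.977] [ -4.689 102.329   9.53 ]
245.00568794111996 ((457.4779968261719, 200.13888549804688), (51.174598693847656, 59.0564079284668), 80.17478942871094)
```

Call:
move_arm:
  series:
    - [0.6, 0.39, -0.05, -0.4, 0.1]
    - [0.6, 0.39, -0.05, -0.5, 0]
    - [0.6, 0.39, -0.04, -0.5, 0]
    - [0.6, 0.39, -0.04, -0.5, 0]
    - [0.6, 0.39, -0.04, -0.5, 0]
    - [0.6, 0, 0, -0.5, 0]
    - [0.6, 0, 0, -0.4, 0]
    - [0.6, 0, 0, -0.25, 0]
    - [0.6, 0, 0, 0, 0]
    - [0.6, 0, 0, 0, 0]

```text
clock: 7.38
tcp_pos: [529.3, 189.2, 95.5]
orientation: [0.997, -0.083, -0.0, 0.0]
contact_force: [0.3, 1.2, -0.9]
grip_width: 49.8
grip_force: 30.0
```

```bash
python3 - <<'E'
from h import *
np.set_printoptions(precision=3,suppress=True)
o=robot.get_obs(); print(o['tcp_pos'],o['orientation'],o['clock'])
p=shot('wrist'); cv2.imwrite('pics/w3.png',p['color'])
for t in ['pocket','finger_gap','lamp_bar','switch_ridge','cream_tile']:
    print(t,[(d['score'],w(p,d['at'])) for d in models.tip_of(t,p)[:2]])
E
```

```text
[529.29  189.192  95.456] [ 0.997 -0.083 -0.     0.   ] 7.3833
pocket []
finger_gap [(0.9, array([538.208, 219.292,  49.92 ]))]
lamp_bar [(0.6, array([580.508, 184.34 , 115.11 ]))]
switch_ridge [(0.91, array([541.993, 276.039,  53.892]))]
cream_tile [(0.83, array([530.924, 188.042,  94.168]))]
```

View pics/w3.png

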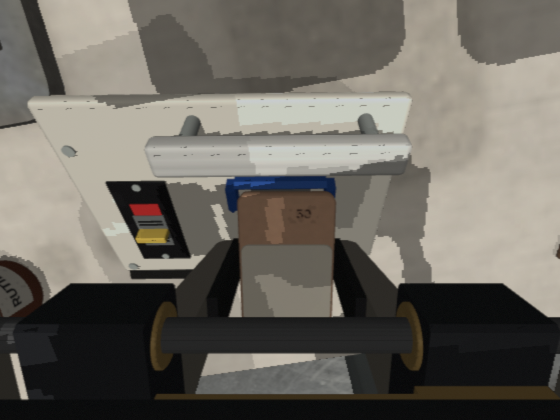

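Call:
move_arm:
  series:
    - [0.6, -0.03, 0.07, 0, 0]
    - [0.6, 0, 0, -0.1, 0]
    - [0.6, 0, 0, -0.1, 0]
    - [0.6, 0, 0, -0.1, 0]
    - [0.6, 0, 0, -0.1, 0]
    - [0.6, 0, 0, -0.05, 0]
    - [0.6, 0, 0, 0, 0]
    - [0.6, 0, 0, 0, 0]
    - [0.6, 0, 0, 0, 0]
    - [0.6, 0, 0, 0, 0]

```text
clock: 8.52
tcp_pos: [527.9, 192.3, 77.5]
orientation: [0.997, -0.083, -0.0, 0.0]
contact_force: [-2.8, -0.2, 3.5]
grip_width: 49.6
grip_force: 30.0
```

Call:
move_arm:
  series:
    - [0.6, -0.04, 0.01, 0.03, 0]
    - [0.6, 0, 0, 0, 0]
    - [0.6, 0, 0, -0.05, 0]
    - [0.6, 0, 0, -0.05, 0]
    - [0.6, 0, 0, -0.05, 0]
    - [0.6, 0, 0, 0, 0]
    - [0.6, 0, 0, 0, 0]
    - [0.6, 0, 0, 0, 0]
    - [0.6, 0, 0, 0, 0]
    - [0.6, 0, 0, 0, 0]

```text
clock: 9.35
tcp_pos: [526.6, 192.7, 72.7]
orientation: [0.997, -0.083, 0.0, -0.0]
contact_force: [0.3, 1.0, -0.2]
grip_width: 49.6
grip_force: 30.0
```

Call:
move_arm:
  series:
    - [0.6, 0, 0, -0.03, 0]
    - [0.6, 0, 0, -0.03, 0]
    - [0.6, 0, 0, -0.03, 0]
    - [0.6, 0, 0, -0.03, 0]
    - [0.6, 0, 0, -0.03, 0]
    - [0.6, 0.01, 0, -0.03, 0]
    - [0.6, 0.01, 0, -0.03, 0]
    - [0.6, 0.01, 0, -0.03, 0]
    - [0.6, 0, 0, 0, 0]
    - [0.6, 0, 0, 0, 0]

```text
clock: 10.18
tcp_pos: [527.2, 192.7, 63.4]
orientation: [0.997, -0.083, -0.001, 0.0]
contact_force: [-4.1, -1.4, 4.7]
grip_width: 49.5
grip_force: 30.0
```

Call:
move_arm:
  series:
    - [0.6, 0.01, 0, -0.03, 0]
    - [0.6, 0.01, 0, -0.03, 0]
    - [0.6, 0.01, 0, -0.03, 0]
    - [0.6, 0.01, 0, -0.03, 0]
    - [0.6, 0.01, 0, -0.03, 0]
    - [0.6, 0.01, 0, -0.03, 0]
    - [0.6, 0.01, 0, -0.02, 0]
    - [0.6, 0.01, 0, -0.02, 0]
    - [0.6, 0, 0, 0, 0]
    - [0.6, 0, 0, 0, 0]

```text
clock: 11.02
tcp_pos: [529.7, 192.4, 54.2]
orientation: [0.997, -0.083, -0.001, 0.001]
contact_force: [-6.5, -2.5, 5.8]
grip_width: 50.0
grip_force: 30.0
```

```bash
python3 - <<'E'
from h import *
p=shot('wrist'); s=shot('side')
cv2.imwrite('pics/w4.png',np.vstack([p['color'][100:340],cv2.resize(s['color'][160:250,230:370],(560,360),interpolation=cv2.INTER_CUBIC)]))
E
```

```text
(no output)
```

View pics/w4.png

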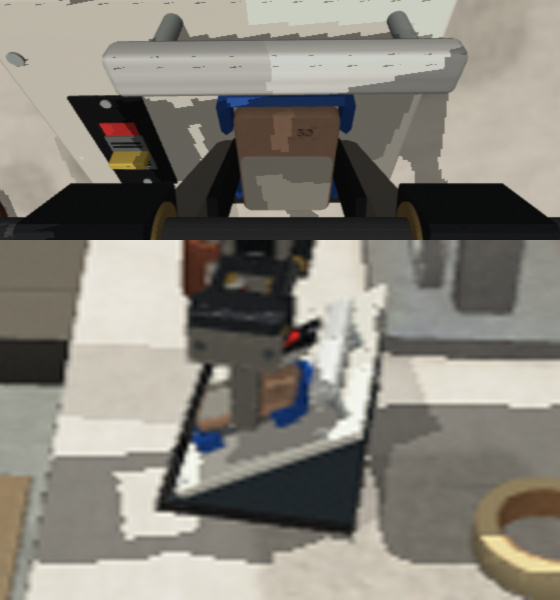

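Call:
move_arm:
  series:
    - [0.6, 0.01, 0, -0.02, 0]
    - [0.6, 0.01, 0, -0.02, 0]
    - [0.6, 0, 0, -0.01, 0]
    - [0.6, 0, 0, 0, 0]
    - [0.6, 0, 0, 0, 0]
    - [0.6, 0, 0, 0, 0]
    - [0.6, 0, 0, 0, 0]
    - [0.6, 0, 0, 0, 0]
    - [0.6, 0, 0, 0, 0]
    - [0.6, 0, 0, 0, 0]

```text
clock: 11.95
tcp_pos: [530.5, 192.2, 52.2]
orientation: [0.997, -0.083, -0.001, 0.001]
contact_force: [-6.8, -3.4, 4.9]
grip_width: 49.8
grip_force: 30.0
```

```bash
cat > tilt.py <<'E'
from h import *
np.set_printoptions(precision=2,suppress=True)
ps=np.radians(-9.2); a=np.radians(30)
F=R.from_euler('z',ps).as_matrix()@np.array([[np.cos(a),0,-np.sin(a)],[0,1,0],[np.sin(a),0,np.cos(a)]])
p=shot('wrist'); L=(cloud(p)-[533.5,191.6,52])@F
roi=np.zeros(L.shape[:2],bool); roi[212:308,250:325]=1
q=L[roi&(p['range_z']>0)]; q=q[(abs(q[:,0])<36)&(abs(q[:,1])<20)&(abs(q[:,2]-12)<12)]
A=np.c_[q[:,:2],np.ones(len(q))]; k=np.linalg.lstsq(A,q[:,2],rcond=None)[0]
print(len(q),'top plane slope x,y (rad), z at centre',k,'x range',q[:,0].min(),q[:,0].max(),'rms',np.std(A@k-q[:,2]))
print(robot.get_obs()['tcp_pos'],robot.get_obs()['contact_force'])
cv2.imwrite('pics/t.png',p['color'])
E
python3 tilt.py
```

```text
7025 top plane slope x,y (rad), z at centre [-0.08  0.   11.48] x range -35.999866270779805 35.95045286552194 rms 0.9791113479068176
[530.52 192.2   52.26] [-6.03 -2.83  5.95]
```

Call:
move_arm:
  series:
    - [0.6, 0.01, 0, -0.02, 0]
    - [0.6, 0.01, 0, -0.02, 0]
    - [0.6, 0, 0, -0.01, 0]
    - [0.6, 0, 0, 0, 0]
    - [0.6, 0, 0, 0, 0]
    - [0.6, 0, 0, 0, 0]
    - [0.6, 0, 0, 0, 0]
    - [0.6, 0, 0, 0, 0]
    - [0.6, 0, 0, 0, 0]
    - [0.6, 0, 0, 0, 0]

```text
clock: 12.83
tcp_pos: [531.4, 192.2, 50.7]
orientation: [0.997, -0.083, -0.001, 0.001]
contact_force: [-8.0, -3.4, 9.5]
grip_width: 49.4
grip_force: 31.5
```

```bash
python3 tilt.py
```

```text
6912 top plane slope x,y (rad), z at centre [-0.05  0.    9.92] x range -35.98226005618504 35.846763285671905 rms 1.3758424232256212
[531.35 192.18  50.68] [-8.4  -3.15  8.15]
```

Call:
move_arm:
  series:
    - [0.45, 0, 0, 0, 0]
    - [0.44, 0, 0, 0, 0]
    - [0.42, 0, 0, 0, 0]
    - [0.4, 0, 0, 0, 0]
    - [0.38, 0, 0, 0, 0]
    - [0.36, 0, 0, 0, 0]
    - [0.34, 0, 0, 0, 0]
    - [0.32, 0, 0, 0, 0]
    - [0.3, 0, 0, 0, 0]
    - [0.3, 0, 0, 0, 0]

```text
clock: 13.72
tcp_pos: [532.0, 192.2, 50.7]
orientation: [0.997, -0.083, -0.001, 0.001]
contact_force: [-4.6, -3.0, 6.4]
grip_width: 64.7
grip_force: 3.8
```

```bash
python3 tilt.py
```

```text
6872 top plane slope x,y (rad), z at centre [-0.05  0.    9.78] x range -35.983482569083684 35.27114519154859 rms 1.4992533021176537
[531.97 192.18  50.69] [-4.22 -3.14  6.75]
```

View pics/t.png

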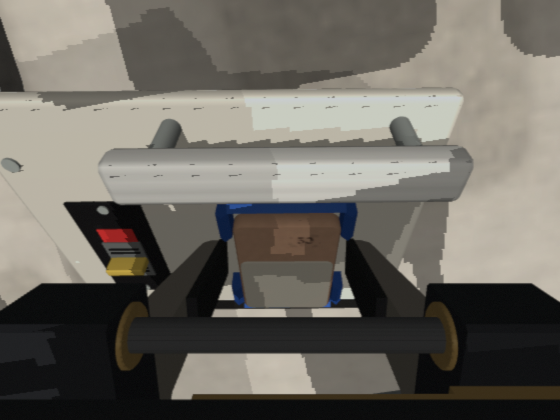

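Call:
move_arm:
  series:
    - [0.3, 0, 0, 0.03, 0]
    - [0.3, 0, 0, 0.05, 0]
    - [0.3, 0, 0, 0.1, 0]
    - [0.3, 0, 0, 0.3, 0]
    - [0.3, 0, 0, 0.5, 0]
    - [0.3, -0.2, 0, 0.7, 0]
    - [0.3, -0.4, 0, 0.8, 0]
    - [0.3, -0.4, 0, 0.8, 0]
    - [0.3, -0.3, 0, 0.3, 0]
    - [0.3, 0, 0, 0, 0]

```text
clock: 14.6
tcp_pos: [481.9, 193.5, 198.6]
orientation: [0.997, -0.083, 0.004, -0.001]
contact_force: [0.1, 0.4, -0.0]
grip_width: 64.1
grip_force: 0.0
```

```bash
python3 - <<'E'
from h import *
np.set_printoptions(precision=3,suppress=True)
o=robot.get_obs(); print(o['tcp_pos'],o['clock'],o['contact_force'])
p=shot('wrist'); np.savez('w5.npz',**p)
for t in ['cream_tile','pocket','switch_ridge','lamp_bar']:
    print(t,[(d['score'],w(p,d['at'])) for d in models.tip_of(t,p)[:2]])
cv2.imwrite('pics/w5.png',p['color'])
E
```

```text
[481.875 193.471 198.631] 14.6 [ 0.12   0.372 -0.013]
cream_tile [(0.78, array([534.268, 193.004,  46.954]))]
pocket []
switch_ridge [(0.97, array([541.26 , 277.675,  53.023]))]
lamp_bar [(0.98, array([583.616, 187.332, 118.383]))]
```

View pics/w5.png

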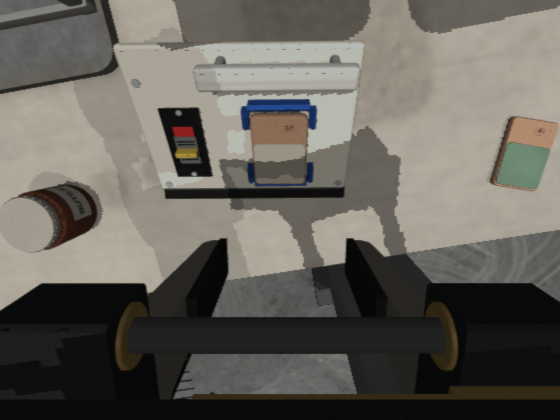

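```bash
cat > chk.py <<'E'
from h import *
import sys
np.set_printoptions(precision=3,suppress=True)
p=dict(np.load(sys.argv[1])); ps=np.radians(-9.2); a=np.radians(30)
F=R.from_euler('z',ps).as_matrix()@np.array([[np.cos(a),0,-np.sin(a)],[0,1,0],[np.sin(a),0,np.cos(a)]])
L=(cloud(p)-[533.5,191.6,52])@F; ok=p['range_z']>0; x,y,z=L[...,0],L[...,1],L[...,2]
def fit(m,nm):
    q=L[m&ok]; A=np.c_[q[:,:2],np.ones(len(q))]
    for _ in range(3):
        k=np.linalg.lstsq(A,q[:,2],rcond=None)[0]; r=abs(A@k-q[:,2]); s=r<2.5*np.median(r)+.1; q,A=q[s],A[s]
    print(nm,len(q),k)
fit((abs(x)<32)&(abs(y)<20)&(z>2)&(z<22),'tile top')
fit((x>-45)&(x<35)&(((y>38)&(y<60))|((y<-38)&(y>-70)))&(abs(z+6)<6),'deck')
hsv=cv2.cvtColor(p['color'],cv2.COLOR_BGR2HSV)
blue=ok&(hsv[...,0]>100)&(hsv[...,0]<130)&(hsv[...,1]>130)&(abs(x)<55)&(abs(y)<45)
B=L[blue]; print('blue',cv2.minAreaRect(B[:,:2].astype(np.float32)))
t=ok&(abs(x)<48)&(abs(y)<32)&(z>4)&(z<20)&~((hsv[...,0]>95)&(hsv[...,0]<135)&(hsv[...,1]>60))
n,l,s,c=cv2.connectedComponentsWithStats(t.astype(np.uint8)); i=1+s[1:,4].argmax()
T=L[l==i]; print('tile',cv2.minAreaRect(T[:,:2].astype(np.float32)))
for xx in range(-44,48,4):
    m=ok&(abs(x-xx)<2)&(abs(y)<15); print(xx,round(float(np.median(z[m])),1) if m.any() else None,end=' | ')
E
python3 chk.py w5.npz; python3 -c "
import cv2;i=cv2.imread('pics/w5.png')[85:205,140:365];cv2.imwrite('pics/w5c.png',cv2.resize(i,None,fx=3.5,fy=3.5,interpolation=cv2.INTER_CUBIC))"
```

```text
tile top 2343 [-0.02   0.002 10.084]
deck 3407 [-0.001  0.004 -5.773]
blue ((-0.019947052001953125, 0.3101520538330078), (87.5184097290039, 63.311798095703125), 0.14226259291172028)
tile ((-3.2429771423339844, 0.2854118347167969), (50.23002243041992, 77.0425796508789), 89.74544525146484)
-44 6.4 | -40 8.9 | -36 10.3 | -32 10.4 | -28 10.3 | -24 10.5 | -20 10.6 | -16 10.3 | -12 10.3 | -8 10.3 | -4 10.5 | 0 10.5 | 4 10.4 | 8 9.9 | 12 9.5 | 16 9.5 | 20 9.5 | 24 9.7 | 28 9.7 | 32 9.0 | 36 4.5 | 40 6.2 | 44 -2.3 |
```

View pics/w5c.png

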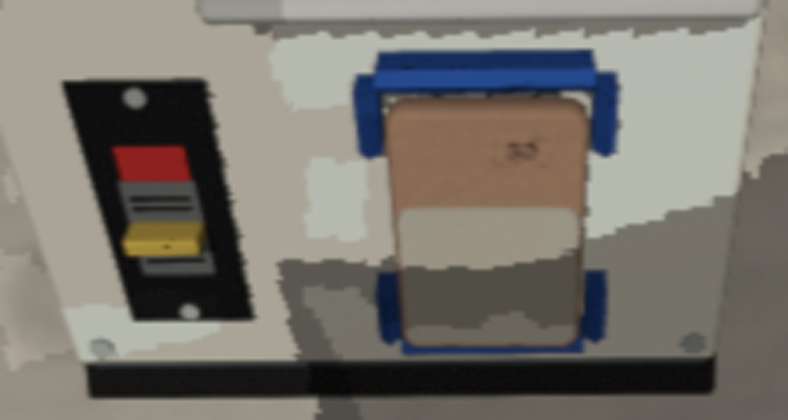

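```bash
python3 - <<'E'
from h import *
p=dict(np.load('w1.npz')); C=cloud(p); q=C-[495.1,-325.7,0]; a=np.radians(20); x=q[...,0]*np.cos(a)+q[...,1]*np.sin(a); y=-q[...,0]*np.sin(a)+q[...,1]*np.cos(a)
for xx in range(-36,40,4):
    m=(abs(x-xx)<2)&(abs(y)<15); print(xx,round(float(np.median(q[...,2][m])),1),end=' | ')
p=dict(np.load('w5.npz')); ps=np.radians(-9.2); a=np.radians(30)
F=R.from_euler('z',ps).as_matrix()@np.array([[np.cos(a),0,-np.sin(a)],[0,1,0],[np.sin(a),0,np.cos(a)]])
L=(cloud(p)-[533.5,191.6,52])@F; x,y,z=np.moveaxis(L,-1,0); print()
for lo,hi in [(-34,2),(9,31)]:
    m=(x>lo)&(x<hi)&(abs(y)<18)&(z>5)&(z<15); print(lo,hi,np.polyfit(x[m],z[m],1))
for xx in np.arange(-47,-34,1): 
    m=(abs(x-xx)<.6)&(abs(y)<15); print(xx,round(float(np.median(z[m])),1) if m.any() else '',end=' | ')
print()
for xx in np.arange(28,46,1): 
    m=(abs(x-xx)<.6)&(abs(y)<15); print(xx,round(float(np.median(z[m])),1) if m.any() else '',end=' | ')
E
```

```text
-36 8.5 | -32 9.5 | -28 9.7 | -24 9.6 | -20 9.5 | -16 9.7 | -12 9.4 | -8 9.5 | -4 9.5 | 0 9.8 | 4 9.3 | 8 9.6 | 12 328.6 | 16 336.2 | 20 318.4 | 24 8.9 | 28 8.9 | 32 8.5 | 36 7.3 | 
-34 2 [7.11210659e-04 1.04339830e+01]
9 31 [8.93706553e-03 9.33692036e+00]
-47  | -46  | -45  | -44 5.7 | -43 6.6 | -42 6.4 | -41 7.4 | -40  | -39 8.8 | -38 9.4 | -37 10.2 | -36 10.3 | -35 10.1 | 
28 9.5 | 29 9.5 | 30 9.5 | 31 9.5 | 32 9.5 | 33 8.9 | 34 5.1 | 35 4.8 | 36 3.6 | 37 4.2 | 38 5.3 | 39 6.3 | 40 6.9 | 41 6.2 | 42 4.4 | 43 -0.4 | 44 -5.9 | 45 -5.7 |
```

Call:
move_arm:
  series:
    - [0.6, 0.1, 0.5, 0, 0]
    - [0.97, 0.3, 0.6, 0, 0]
    - [0.97, 0.3, 0.6, 0, 0]
    - [0.97, 0.34, 0.5, -0.3, 0]
    - [0.97, 0, 0, -0.7, 0]
    - [0.97, 0, 0, -0.7, 0]
    - [0.97, 0, 0, -0.7, 0]
    - [0.97, 0, 0, -0.4, 0]
    - [0.97, 0, 0, 0, 0]
    - [0.97, 0, 0, 0, 0]

```text
clock: 15.68
tcp_pos: [521.0, 280.2, 79.4]
orientation: [0.997, -0.083, -0.002, 0.001]
contact_force: [-1.5, 0.1, -0.2]
grip_width: 2.8
grip_force: 0.0
```

```bash
python3 - <<'E'
from h import *
np.set_printoptions(precision=3,suppress=True)
o=robot.get_obs(); print(o['tcp_pos'],o['clock'],o['grip_width'])
p=shot('wrist')
for t in ['switch_ridge','cream_tile']:
    print(t,[(d['score'],w(p,d['at'])) for d in models.tip_of(t,p)[:2]])
cv2.imwrite('pics/w6.png',p['color'])
E
```

```text
[521.038 280.187  79.362] 15.6833 2.816023324294052
switch_ridge [(0.67, array([542.781, 277.283,  52.552]))]
cream_tile [(0.9, array([533.558, 195.076,  46.937]))]
```

View pics/w6.png

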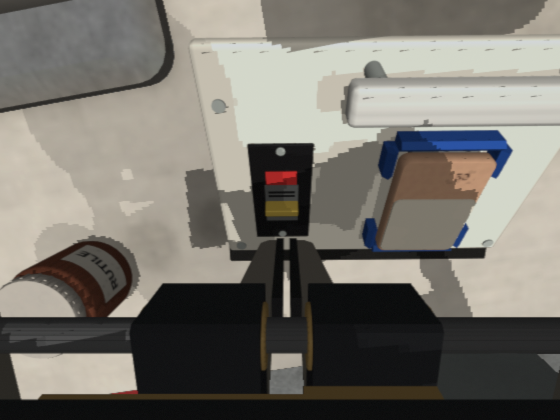

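Call:
move_arm:
  series:
    - [0.97, 0, 0, -0.3, 0]
    - [0.97, 0, 0, -0.2, 0]
    - [0.97, 0, 0, -0.15, 0]
    - [0.97, 0, 0, -0.1, 0]
    - [0.97, 0, 0, -0.07, 0]
    - [0.97, 0, 0, -0.05, 0]
    - [0.97, 0, 0, 0, 0]
    - [0.97, 0, 0, 0, 0]
    - [0.97, 0, 0, 0, 0]
    - [0.97, 0, 0, 0, 0]

```text
clock: 16.67
tcp_pos: [522.5, 280.8, 47.0]
orientation: [0.997, -0.083, 0.0, -0.0]
contact_force: [0.2, -0.3, 0.1]
grip_width: 3.0
grip_force: 0.0
```

Call:
move_arm:
  series:
    - [0.97, 0, 0, -0.05, 0]
    - [0.97, 0.04, -0.01, 0.02, 0]
    - [0.97, 0.04, -0.01, 0.02, 0]
    - [0.97, 0.04, 0, 0.02, 0]
    - [0.97, 0.04, -0.01, 0.02, 0]
    - [0.97, 0.04, -0.01, 0.02, 0]
    - [0.97, 0.04, 0, 0.02, 0]
    - [0.97, 0.04, -0.01, 0.03, 0]
    - [0.97, 0.04, -0.01, 0.03, 0]
    - [0.97, 0, 0, 0, 0]

```text
clock: 17.5
tcp_pos: [534.6, 278.5, 51.6]
orientation: [0.997, -0.083, -0.001, -0.0]
contact_force: [-1.9, 2.0, 0.2]
grip_width: 2.4
grip_force: 1.4
```

Now back off along the slope, lift and look.

Call:
move_arm:
  series:
    - [0.97, 0, 0, 0, 0]
    - [0.97, 0, 0, 0, 0]
    - [0.97, -0.15, 0.02, -0.02, 0]
    - [0.97, -0.1, 0, 0.1, 0]
    - [0.97, 0, 0, 0.5, 0]
    - [0.97, -0.3, -0.4, 0.8, 0]
    - [0.97, -0.4, -0.6, 0.6, 0]
    - [0.97, -0.4, -0.6, 0.6, 0]
    - [0.97, -0.2, -0.4, 0.5, 0]
    - [0.97, 0, 0, 0, 0]

```text
clock: 18.33
tcp_pos: [475.0, 197.4, 180.4]
orientation: [0.996, -0.084, 0.005, -0.0]
contact_force: [0.6, -0.8, 0.4]
grip_width: 2.9
grip_force: 0.0
```

```bash
python3 - <<'E'
from h import *
np.set_printoptions(precision=3,suppress=True)
o=robot.get_obs(); print(o['tcp_pos'],o['clock'],o['contact_force'])
p=shot('wrist'); np.savez('w7.npz',**p)
for t in ['switch_ridge','cream_tile']:
    print(t,[(d['score'],w(p,d['at'])) for d in models.tip_of(t,p)[:2]])
cv2.imwrite('pics/w7.png',p['color'])
E
python3 chk.py w7.npz
```

```text
[474.958 197.435 180.416] 18.3333 [ 0.571 -0.757  0.438]
switch_ridge [(0.84, array([551.501, 273.452,  56.05 ]))]
cream_tile [(0.59, array([533.79 , 192.986,  50.402]))]
tile top 2693 [-0.021  0.002 10.133]
deck 4010 [ 0.     0.004 -5.768]
blue ((-0.07830810546875, 0.5092525482177734), (87.44952392578125, 63.327701568603516), 0.14658865332603455)
tile ((-2.0495529174804688, 0.5010490417480469), (51.030372619628906, 74.3384017944336), 89.14857482910156)
-44 6.5 | -40 9.2 | -36 10.4 | -32 10.4 | -28 10.6 | -24 10.6 | -20 10.5 | -16 10.5 | -12 10.5 | -8 10.5 | -4 10.5 | 0 10.4 | 4 10.4 | 8 10.0 | 12 9.6 | 16 9.4 | 20 9.7 | 24 136.0 | 28 143.0 | 32 10.8 | 36 157.9 | 40 165.1 | 44 170.4 |
```

View pics/w7.png

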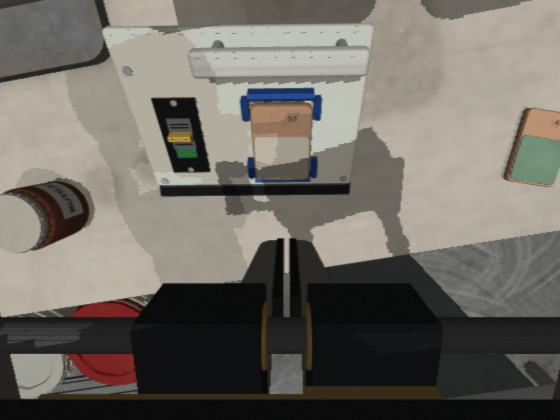

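```bash
python3 -c "
from bench import robot
print(robot.close_job())"
```

```text
the job is handed in; nothing more can be done
None
```

The cream tile is seated flat and let go in the pocket, about 1.5–2 mm down the slope of centre (limit 3 mm). The last picture shows the switch at its upper end. I saw no sign of the other tiles or the jar being touched, and the job was handed in at about 18 s, but no verdict was returned.

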